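Clear the jar-inspection stand and hold the lamp wand in the jar

TASK

First clear the two cardboard packing offcuts off the top of the jar-inspection stand into the blue waste bin. Then take the orange-handled lamp wand out of its wooden rest, lower its rod upright through the red-ringed guide hole into the empty jar without ever touching the stand or the jar, until the white tip is about 60 mm below the stand's top (halfway down the jar). Finish while still holding it there, still, upright and centred in the hole, and leave the other jars and the bottle alone.

Things in the scene. Friction and masses are not known exactly. Their poses are not given: they have to be found in the camera images.
- stand: fixed aluminium jar-inspection stand, a small bridge: base plate 180 x 130 mm (x, y) 8 mm thick, a flat deck of the same outline 14 mm thick whose top is 104 mm above the table, on two 8 mm side walls at its +y and -y edges; open at its two 130 mm wide ends. Origin: centre of the underside; z up, x along its 180 mm length
- guide (a point): centre of the guide hole's mouth, level with the deck's top face (35 mm from the stand's centre towards its +x end); a round vertical through hole 22 mm in diameter, 14 mm long, marked by a flat red ring of 26 to 40 mm diameter. z up; axes as the stand's. At the start an offcut lies over it
- jar: loose empty open greenish glass jar, 66 mm diameter, 70 mm high, 160 g, mouth 50 mm inside diameter, standing on the stand's base plate (8 mm above the table) beneath the guide hole, within 3 mm of its axis. Origin: centre of its underside. Its inner floor is 91 mm and its rim 26 mm below the deck's top
- wand: loose lamp wand, about 120 g, hanging upright in its rest: a black collar disc 34 mm in diameter and 5 mm thick, above it an orange square handle 24 x 24 mm (sides along the wand's x and y) from 5 to 65 mm above the origin, below it a thin steel rod 8 mm in diameter and 95 mm long. Origin: on the axis at the collar's underside (lies on the rest's top); z up along the handle
- wand_tip (a point): end of the wand's rod, the end of its 12 mm white lens, on the axis 95 mm below the wand's origin
- rest: fixed dark-wood wand rest, 80 x 80 mm, 105 mm high, flat top 12 mm thick with a 14 mm through hole in its centre in which the wand's rod hangs, its collar on the top; hollow below. Origin: centre of the underside, z up
- bin: heavy, fixed open blue plastic bin 150 x 150 mm, 90 mm high, walls 4 mm. Origin: centre of the underside, z up, x and y square to its walls
- offcut_a: loose chunk of layered brown cardboard, 20 g: 44 mm (x) x 28 mm (y) x 25 mm high, the top 12 mm stepped back by 12 mm at the +x end; lies on the stand's deck. Origin: centre of the underside, z up. One of the two offcuts covers the guide hole, the other lies about 80 mm from it
- offcut_b: as offcut_a, but 38 mm (x) x 28 mm (y) x 25 mm high, step 10 mm
- jam_jar: closed jam jar, 64 mm diameter, 75 mm high, brass cap; bystander beyond the stand. Origin: centre of its underside, z up
- honey_jar: closed honey jar, 60 mm diameter, 65 mm high, red cap; bystander. Origin: centre of its underside, z up
- sauce_bottle: closed sauce bottle, 50 mm diameter, 170 mm high, black cap; bystander. Origin: centre of its underside, z up

How it is judged:
By the outcome, as a careful person would: the job done as asked, in the order asked, and still so for the second after the job is handed in, while the arm keeps its last pose, push and grip.
It also fails if it takes over 72 s, if anything falls off the work surface, if the arm or the gripper's body presses on something with over 40 N, if the wrist force passes 120 N, or if a joint passes its speed limit or range.

ROBOT

A 6-joint arm with a two-finger parallel gripper is mounted at the origin on the work surface. World frame = base frame: x ahead of the robot, y to its left, z up, the work surface at z = 0. Lengths are in m, angles in rad, forces in N, time in s.
With the tool pointing down it reaches from about 0.35 to 0.775 m from the base axis. Payload 5.5 kg.
Tool frame: the origin (TCP) lies on the centre line of the jaws, within the pads' length; the fingertips stand 11 mm ahead of it and the grasp point (between the pads) lies 8 mm behind it; z points along the fingers, y is the line along which they close (so a half turn about z gives the same grasp; the last joint's range is limited). The gripper opens to 85 mm and grips with 20 to 120 N. Pads are 22 mm wide; open, the fingers measure 114 mm over their backs; the gripper's body (76 mm by 85 mm) begins 54 mm behind the grasp point. The pads swing forward as they close: fully open they stand 13 mm farther back than shut.
Start: joints at [1.159, 0.313, 0.046, 1.304, 0, 1.431], TCP at [0.154, 0.554, 0.242] pointing down, gripper open.
Joint ranges: [-2.76, 2.76], [-0.86, 1.69], [-1.03, 1.26], [-2.2, 2.34], [-1.47, 1.5], [-3.14, 3.14]. Speed limits (rad/s): [2.57, 2.57, 3.14, 3.14, 3.14, 3.14].

INTERFACE

Orientations are given as a unit quaternion [w, x, y, z].
In Python, from workcell import get_state, eyes, env gives the robot as it stands.
- The arm moves only by the shell command python3 -m inch 'ROWS' [OPENING] [FORCE]. ROWS is JSON, one flat list of numbers, 4 for each row, row after row: the shift along the tool's x, y, z in cm, then the turn about the tool's z in rad. A call has exactly 5 rows; each row shifts and turns the commanded pose from where the row before left it, along the tool's axes as they then stand; what a row does not reach is not made up. A row lasts 1/12 s, in which the tool goes at most 41.7 mm and 7.16 degrees, less where a joint would pass 70% of its speed; a pose out of reach is approached as far as the arm can. A call is refused whole if a number of a shift passes 4.17 or a number of a turn 0.125, either way. A call with a gripper value outside its range is refused whole. OPENING is the opening, from -1 (shut) to 1 (fully open), set as the call begins (- or left out, the last holds). The fingers move at their own pace and stop on an object; FORCE is the grip in N (left out, the last holds). Time passes only in rows, so rows that do not move let the fingers close, or fill a call up. It gives the time, the measured TCP pose, the force, the opening and the grip force at its end, in the units of the state.
- get_state(): the state, without advancing time (a new reading comes with each control period).
- eyes.read_camera(name): name is "side" or "top" or "wrist"; returns the picture (420x560x3 uint8, red, green, blue); there is no depth.
- eyes.camera_info(name): a dict with "fovy" (degrees; the focal length in pixels is half the picture's height over the tangent of half this angle, whatever the lens; pixels are square), "cx", "cy" (the principal point, pixels), "xyz" and "orientation" of the camera in the world. Camera axes: x right, y down, z forward; pixel columns grow to the right and rows downward; lengths in m; the calibration is good to about 2 mm. A picture is of the moment at which its call begins: read the wrist's pose just before it. camera_info takes no time and is no camera call; for the wrist camera it gives the pose at the moment of the call.
- env.hand_in(): hands the job in; it is judged then, once.
The state is a dict: "clock": time; "joint_pos": joint angles; "qvel": joint speeds; "tau": joint torques, N m; "tcp_pos": TCP position; "orientation": TCP orientation; "wrist_force": force on the tool from outside, world axes, zero at the start; "ft_torque": the same for the moment, N m; "finger_gap": finger opening in m; "grip_force": force on a finger pad.
Only numpy, scipy, OpenCV 4.12 (cv2) and the standard library are available. Lean on these libraries where they do the work, as an engineer would, in place of code of your own. Each camera call takes 0.05 s, during which the arm holds its last target. There are 200 camera calls.

## Working session

There is one attempt and no reset: what is moved stays moved. The work goes in short steps, Python scripts to look and compute and a shell command to move; the robot and the scene stay as the last step left them, time stands still between calls to the robot, and variables do not carry over. Pictures are saved under pics/ and viewed, at most 14 in all, crops included, and the job is handed in when it is done.

```bash
ls; mkdir -p pics; cat > h.py <<'E'
import numpy as np, cv2
from workcell import get_state, eyes, env
from scipy.spatial.transform import Rotation as R
def rot(q): return R.from_quat([q[1],q[2],q[3],q[0]]).as_matrix()
def cam(n):
    i=eyes.camera_info(n); im=eyes.read_camera(n); 
    i['f']=im.shape[0]/2/np.tan(np.radians(i['fovy'])/2); i['R']=rot(i['orientation']); i['p']=np.array(i['xyz']); return im,i
def ray(i,u,v):
    d=i['R']@np.array([(u-i['cx'])/i['f'],(v-i['cy'])/i['f'],1]); return i['p'],d/np.linalg.norm(d)
def onz(i,u,v,z):
    p,d=ray(i,u,v); return p+d*(z-p[2])/d[2]
def proj(i,P):
    c=i['R'].T@(np.array(P)-i['p']); return np.array([i['cx']+i['f']*c[0]/c[2], i['cy']+i['f']*c[1]/c[2]])
def save(im,n): cv2.imwrite('pics/'+n,im[:,:,::-1])
E
python3 - <<'E'
from h import *
ims=[]
for n in ['side','top','wrist']:
    im,i=cam(n); save(im,n+'0.png'); print(n,i['fovy'],i['cx'],i['cy'],i['p'],i['R'].round(3).tolist(),{k:v for k,v in i.items() if k not in('R','p','xyz','orientation')})
s=get_state(); print({k:np.round(v,3) for k,v in s.items()}); print(rot(s['orientation']).round(3))
E
```

```text
pics
side 56.09733677905122 278.1418015951666 210.28996939793103 [0.4272864  0.60585009 0.62933966] [[-0.948, -0.213, 0.235], [-0.317, 0.602, -0.733], [0.015, -0.769, -0.638]] {'fovy': 56.09733677905122, 'cx': 278.1418015951666, 'cy': 210.28996939793103, 'f': np.float64(394.1445194834563)}
top 51.02403561211681 277.0638778531687 210.63734997844153 [ 0.49164473 -0.01731921  1.0989559 ] [[-0.024, -0.992, 0.12], [-1.0, 0.025, 0.009], [-0.012, -0.12, -0.993]] {'fovy': 51.02403561211681, 'cx': 277.0638778531687, 'cy': 210.63734997844153, 'f': np.float64(440.03660187828757)}
wrist 58.87929841695246 282.2056182930476 211.17074927450423 [0.09107584 0.57109771 0.3729333 ] [[0.269, 0.93, 0.25], [0.963, -0.26, -0.072], [-0.002, 0.261, -0.965]] {'fovy': 58.87929841695246, 'cx': 282.2056182930476, 'cy': 211.17074927450423, 'f': np.float64(372.0876702723851)}
{'clock': np.float64(0.15), 'joint_pos': array([ 1.159,  0.314,  0.045,  1.304, -0.   ,  1.431]), 'qvel': array([-0.001, -0.001,  0.003, -0.001,  0.   ,  0.001]), 'tau': array([ 2.0000e-03, -4.8107e+01,  2.9882e+01,  1.4000e-02, -0.0000e+00,
       -0.0000e+00]), 'tcp_pos': array([0.154, 0.554, 0.242]), 'orientation': array([-0.   ,  0.135,  0.991, -0.001]), 'wrist_force': array([-0.577,  0.097, -0.268]), 'ft_torque': array([-0.015,  0.023, -0.061]), 'grip_force': np.float64(0.0), 'finger_gap': np.float64(0.085)}
[[-0.963  0.268 -0.001]
 [ 0.268  0.963 -0.001]
 [ 0.    -0.001 -1.   ]]
```

View pics/top0.png

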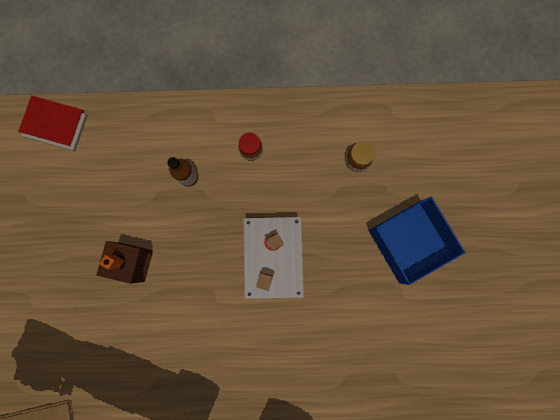

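View pics/side0.png

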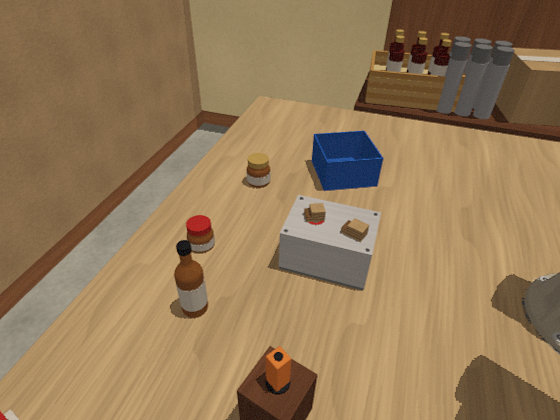

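The top view shows the stand at about (273,257), with the red ring at (271,241) under one offcut at (274,240) and the other offcut at (265,279). The wand handle is at (107,262), the bin at (415,240), and the jars and bottle lie beyond the stand. The side view agrees, with the offcuts at (316,212) and (356,229).

```bash
cat > m.py <<'E'
from h import *
im=cv2.imread('pics/top0.png')[:,:,::-1]; i=eyes.camera_info('top'); i['f']=210/np.tan(np.radians(i['fovy'])/2); i['R']=rot(i['orientation']); i['p']=np.array(i['xyz'])
a=cv2.resize(im[205:310,225:325],None,fx=5,fy=5,interpolation=cv2.INTER_CUBIC)
b=cv2.resize(im[220:300,85:165],None,fx=3.5,fy=3.5,interpolation=cv2.INTER_CUBIC)
c=np.zeros((525,780,3),np.uint8); c[:,:500]=a; c[:280,500:780]=b; save(c,'crop1.png')
hsv=cv2.cvtColor(im,cv2.COLOR_RGB2HSV)
g=((hsv[:,:,1]<45)&(hsv[:,:,2]>90)).astype(np.uint8); g[:190]=0;g[320:]=0
def big(m):
    cs,_=cv2.findContours(m,0,2); return max(cs,key=cv2.contourArea)
r=cv2.minAreaRect(big(g)); bx=cv2.boxPoints(r); W=np.array([onz(i,u,v,.104) for u,v in bx]); print('deck',bx.round(1).tolist(),W.round(4).tolist(),W.mean(0),[np.linalg.norm(W[k]-W[k-1]).round(4) for k in range(4)])
o=((hsv[:,:,0]>4)&(hsv[:,:,0]<14)&(hsv[:,:,1]>200)&(hsv[:,:,2]>170)).astype(np.uint8); o[:,165:]=0
c=big(o); print('orange',cv2.minAreaRect(c),onz(i,*cv2.minAreaRect(c)[0],.17))
bl=((hsv[:,:,0]>100)&(hsv[:,:,0]<130)&(hsv[:,:,1]>120)).astype(np.uint8); r=cv2.minAreaRect(big(bl)); bx=cv2.boxPoints(r); W=np.array([onz(i,u,v,.09) for u,v in bx]); print('bin',W.round(3).tolist(),W.mean(0),[np.linalg.norm(W[k]-W[k-1]).round(4) for k in range(4)])
t=((hsv[:,:,0]>8)&(hsv[:,:,0]<25)&(hsv[:,:,1]>70)).astype(np.uint8); t[:,:248]=0;t[:,298:]=0;t[:222]=0;t[295:]=0
for c in cv2.findContours(t,0,2)[0]:
    if cv2.contourArea(c)>20: r=cv2.minAreaRect(c);print('card',r,onz(i,*r[0],.125))
for nm,u,v,z in [('jam',362,153,.075),('honey',250,144,.065),('bottle',174,162,.17)]: print(nm,onz(i,u,v,z))
E
python3 m.py
```

```text
deck [[243.60000610351562, 217.6999969482422], [301.1000061035156, 216.6999969482422], [302.5, 297.0], [245.0, 298.1000061035156]] [[0.5976, 0.068, 0.104], [0.5966, -0.0629, 0.104], [0.417, -0.0605, 0.104], [0.4178, 0.0676, 0.104]] [0.5072602  0.00308264 0.104     ] [np.float64(0.1798), np.float64(0.1309), np.float64(0.1796), np.float64(0.1281)]Traceback (most recent call last):
  File "m.py", line 12, in <module>
    c=big(o); print('orange',cv2.minAreaRect(c),onz(i,*cv2.minAreaRect(c)[0],.17))
  File "m.py", line 9, in big
    cs,_=cv2.findContours(m,0,2); return max(cs,key=cv2.contourArea)
                                         ~~~^^^^^^^^^^^^^^^^^^^^^^^^
ValueError: max() iterable argument is empty
```

View pics/crop1.png

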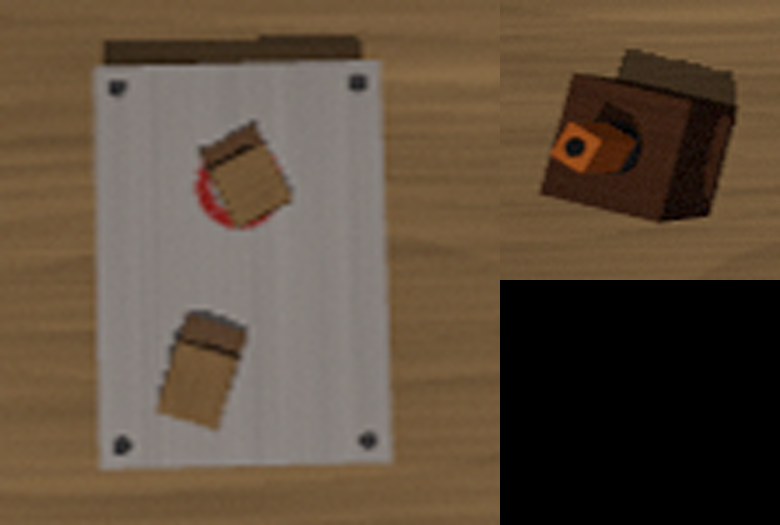

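The crop shows the deck square to the image. The offcut on the guide has its outline at crop (200,150),(255,122),(292,190),(240,227), and the other at (190,312),(247,325),(217,430),(158,412). The wand handle's top is at crop (575,147).

```bash
cat > m2.py <<'E'
exec(open('m.py').read().split("o=((hsv")[0])
def P(u,v,z): return onz(i,225+(u+.5)/5-.5,205+(v+.5)/5-.5,z)
def Q(u,v,z): return onz(i,85+(u-500+.5)/3.5-.5,220+(v+.5)/3.5-.5,z)
for nm,s,t in [('guideoff',[(200,150),(255,122)],[(292,190),(240,227)]),('other',[(190,312),(247,325)],[(217,430),(158,412)])]:
    # step side: lower top z=.117 ; block side top z=.129
    S=[P(*p,.117) for p in s]; T=[P(*p,.129) for p in t]
    A=(S[0]+S[1])/2;B=(T[0]+T[1])/2;d=A-B;print(nm,'ctr',((A+B)/2)[:2].round(4),'len',np.hypot(*d[:2]),'yaw',np.degrees(np.arctan2(d[1],d[0])),'w',np.linalg.norm(S[0]-S[1]),np.linalg.norm(T[0]-T[1]))
H=[Q(*p,.170) for p in [(566,122),(604,137),(590,174),(552,159)]]
print('handle',np.round(H,4).tolist(),np.mean(H,0))
r=[Q(*p,.105) for p in [(573,73),(690,98),(660,220),(541,194)]]
for nm,a in(('handle',H),('rest',r)):
    print(nm,np.mean(a,0).round(4),[round(float(np.degrees(np.arctan2(*(a[k]-a[k-1])[1::-1]))),1) for k in range(4)],[np.linalg.norm(a[k]-a[k-1]).round(4) for k in range(4)])
print('ring',P(241,187,.104))
bn=[onz(i,u,v,.09) for u,v in[(431,198),(464,252),(406,284),(368,235)]]
print('bin',np.mean(bn,0),[np.linalg.norm(bn[k]-bn[k-1]).round(3) for k in range(4)],np.degrees(np.arctan2(*(bn[1]-bn[0])[1::-1])))
for nm,u,v,z in [('jam',362,153,.075),('honey',250,144,.065),('bottle',174,162,.17)]: print(nm,onz(i,u,v,z))
E
python3 m2.py
```

```text
deck [[243.60000610351562, 217.6999969482422], [301.1000061035156, 216.6999969482422], [302.5, 297.0], [245.0, 298.1000061035156]] [[0.5976, 0.068, 0.104], [0.5966, -0.0629, 0.104], [0.417, -0.0605, 0.104], [0.4178, 0.0676, 0.104]] [0.5072602  0.00308264 0.104     ] [np.float64(0.1798), np.float64(0.1309), np.float64(0.1796), np.float64(0.1281)]
guideoff ctr [ 5.465e-01 -2.000e-04] len 0.03710223360081603 yaw 26.457207882566625 w 0.02757460658904778 0.028040109265562718
other ctr [0.4605 0.0209] len 0.04596111178298701 yaw -17.825045841322172 w 0.025890026875633004 0.026834048603149484
handle [[0.5201, 0.3595, 0.17], [0.5105, 0.3363, 0.17], [0.4886, 0.3443, 0.17], [0.4981, 0.3674, 0.17]] [0.50435219 0.35186478 0.17      ]
handle [0.5044 0.3519 0.17  ] [-19.9, -112.4, 159.9, 67.7] [np.float64(0.0234), np.float64(0.0251), np.float64(0.0233), np.float64(0.025)]
rest [0.5059 0.3532 0.105 ] [-13.7, -103.3, 166.8, 76.6] [np.float64(0.0794), np.float64(0.0784), np.float64(0.0795), np.float64(0.0791)]
ring [0.54084194 0.00285311 0.104     ]
bin [ 0.53337924 -0.32634247  0.09      ] [np.float64(0.17), np.float64(0.142), np.float64(0.152), np.float64(0.138)] -152.1453599693604
jam [ 0.74815232 -0.21335326  0.075     ]
honey [0.78020478 0.05320015 0.065     ]
bottle [0.71550889 0.21104801 0.17      ]
```

```bash
for k in 1 2 3; do python3 -m inch '[-2.2,-2.16,0.35,0,-2.2,-2.16,0.35,0,-2.2,-2.16,0.35,0,-2.2,-2.16,0.35,0,-2.2,-2.16,0.35,0]' 1 60; done; python3 -m inch '[-2.2,-2.16,0.35,0,-2.2,-2.16,0.35,0,-2.2,-2.16,0.35,0.02,-2.2,-2.16,0.35,0.02,0,0,0,0]'; python3 -m inch '[0,0,0,0,0,0,0,0,0,0,0,0,0,0,0,0,0,0,0,0]'
cat > go.py <<'E'
import sys
from h import *
# usage: go.py x y z yawdeg(tool x)
s=get_state();r=rot(s['orientation']);t=np.array(s['tcp_pos']);a=[float(k) for k in sys.argv[1:]]
y=np.degrees(np.arctan2(r[1,0],r[0,0]));dy=-((a[3]-y+90)%180-90)
print('tcp',t.round(4),'yaw',y.round(2),'toolz',r[:,2].round(4),'t',s['clock'])
print('shift cm',(100*r.T@(np.array(a[:3])-t)).round(2),'turn',np.radians(dy).round(3))
E
python3 go.py .4605 .0209 .121 162.2
python3 -c "
from h import *
im,i=cam('wrist');save(im,'w1.png')"
```

```text
clock: 0.57
tcp_pos: [0.2316, 0.4189, 0.2243]
orientation: [-0.0, 0.135, 0.991, -0.0]
wrist_force: [0.4, 0.5, -0.0]
finger_gap: 0.0854
grip_force: 0.0
clock: 0.98
tcp_pos: [0.3086, 0.2854, 0.207]
orientation: [-0.0, 0.135, 0.991, 0.0]
wrist_force: [0.5, 0.6, 0.2]
finger_gap: 0.0856
grip_force: 0.0
clock: 1.4
tcp_pos: [0.3856, 0.1518, 0.1896]
orientation: [0.0, 0.135, 0.991, 0.0]
wrist_force: [0.2, 1.4, 0.8]
finger_gap: 0.0852
grip_force: 0.0
clock: 1.82
tcp_pos: [0.4488, 0.0422, 0.1752]
orientation: [0.001, 0.158, 0.987, -0.001]
wrist_force: [0.7, -0.7, 0.4]
finger_gap: 0.0853
grip_force: 0.0
clock: 2.23
tcp_pos: [0.4459, 0.047, 0.176]
orientation: [0.0, 0.154, 0.988, 0.0]
wrist_force: [-0.5, 0.2, -0.4]
finger_gap: 0.0853
grip_force: 0.0
tcp [0.4459 0.047  0.176 ] yaw 162.24 toolz [ 2.e-04  1.e-04 -1.e+00] t 2.2333
shift cm [-2.18 -2.04  5.5 ] turn 0.001
```

View pics/w1.png

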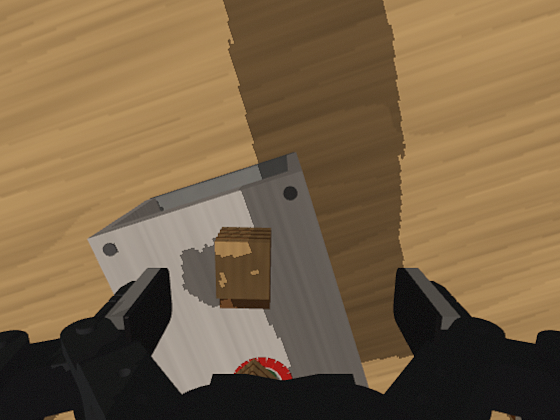

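The wrist view shows offcut A at (243,268), aligned with the jaws (its sides run vertically), with the red ring at (263,370).

```bash
python3 -c "
from h import *
i=eyes.camera_info('wrist');i['f']=210/np.tan(np.radians(i['fovy'])/2);i['R']=rot(i['orientation']);i['p']=np.array(i['xyz'])
c=[onz(i,u,v,.129) for u,v in [(217,240),(271,242),(271,299),(218,298)]];c=np.array(c);print(c.round(4).tolist(),c.mean(0))
print('topcentre expected',np.array([.4605,.0209])-.006*np.array([np.cos(-.311),np.sin(-.311)]))
for p in [(.4178,.0676),(.417,-.0605)]: print(proj(i,[*p,.104]))
"
python3 -m inch '[-0.7,-0.7,0,0,-0.7,-0.7,0,0,-0.78,-0.64,0,0,0,0,0,0,0,0,0,0]'; python3 go.py .4605 .0209 .121 162.2
```

```text
[[0.4337, 0.0158, 0.129], [0.4431, 0.0416, 0.129], [0.4736, 0.0315, 0.129], [0.4644, 0.005, 0.129]] [0.45370789 0.02349286 0.129     ]
topcentre expected [0.45478783 0.02273606]
[302.76529115 171.51455946]
[ 90.15255136 237.62825869]
clock: 2.7
tcp_pos: [0.4613, 0.0191, 0.1757]
orientation: [-0.0, 0.156, 0.988, 0.0]
wrist_force: [-0.7, -0.4, -0.3]
finger_gap: 0.0854
grip_force: 0.0
tcp [0.4613 0.0191 0.1757] yaw 162.04 toolz [-1.e-04  2.e-04 -1.e+00] t 2.7
shift cm [0.13 0.14 5.47] turn -0.003
```

```bash
python3 -m inch '[0.05,0.1,1.5,0,0,0,1.5,0,0,0,1.2,0,0,0,1.0,0,0,0,0.2,0]'; python3 -m inch '[0,0,0,0,0,0,0,0,0,0,0,0,0,0,0,0,0,0,0,0]' -1 40;python3 -m inch '[0,0,0,0,0,0,0,0,0,0,0,0,0,0,0,0,0,0,0,0]';python3 -m inch '[0,0,0,0,0,0,0,0,0,0,0,0,0,0,0,0,0,0,0,0]'
```

```text
clock: 3.12
tcp_pos: [0.4592, 0.0212, 0.12]
orientation: [-0.002, 0.155, 0.988, 0.0]
wrist_force: [0.9, 0.0, -0.5]
finger_gap: 0.0853
grip_force: 0.0
clock: 3.53
tcp_pos: [0.4613, 0.021, 0.1226]
orientation: [0.001, 0.155, 0.988, 0.0]
wrist_force: [0.9, 0.3, 3.0]
finger_gap: 0.0273
grip_force: 39.8
clock: 3.95
tcp_pos: [0.4613, 0.021, 0.1226]
orientation: [0.001, 0.155, 0.988, 0.0]
wrist_force: [0.3, 0.5, 5.5]
finger_gap: 0.0273
grip_force: 40.8
clock: 4.37
tcp_pos: [0.4614, 0.021, 0.1226]
orientation: [0.001, 0.155, 0.988, 0.0]
wrist_force: [-0.1, 0.3, 5.2]
finger_gap: 0.0273
grip_force: 40.8
```

```bash
python3 -m inch '[0,0,-0.5,0,0,0,-1.5,0,0,0,-2,0,0,0,-2,0,0,0,-1.5,0]'; python3 go.py .533 -.326 .195 162.2
```

```text
clock: 4.78
tcp_pos: [0.4606, 0.0211, 0.1982]
orientation: [0.0, 0.155, 0.988, 0.0]
wrist_force: [1.4, 0.1, -0.8]
finger_gap: 0.0269
grip_force: 40.2
tcp [0.4606 0.0211 0.1982] yaw 162.14 toolz [ 3.e-04  1.e-04 -1.e+00] t 4.7833
shift cm [-17.53 -30.82   0.32] turn -0.001
```

```bash
python3 -m inch '[-1.17,-2.05,0,0,-1.17,-2.05,0,0,-1.17,-2.05,0,0,-1.17,-2.05,0,0,-1.17,-2.05,0,0]';python3 -m inch '[-1.17,-2.05,0,0,-1.17,-2.05,0,0,-1.17,-2.05,0,0,-1.17,-2.05,0,0,-1.17,-2.05,0,0]';python3 -m inch '[-1.17,-2.05,0,0,-1.17,-2.05,0,0,-1.17,-2.05,0,0,-1.17,-2.05,0,0,-1.17,-2.05,0,0]'; python3 -m inch '[0,0,2,0,0,0,2,0,0,0,2,0,0,0,2,0,0,0,0,0]';python3 -m inch '[0,0,0,0,0,0,0,0,0,0,0,0,0,0,0,0,0,0,0,0]' 1;python3 -m inch '[0,0,0,0,0,0,0,0,0,0,0,0,0,0,0,0,0,0,0,0]';python3 -m inch '[0,0,-2,0,0,0,-2,0,0,0,-2,0,0,0,-2,0,0,0,0,0]';python3 go.py .5465 0 .195 26.5;python3 -c "
from h import *
im,i=cam('top');save(im,'t2.png')
im,i=cam('wrist');save(im,'w2.png')"
```

```text
clock: 5.2
tcp_pos: [0.4847, -0.0953, 0.1968]
orientation: [-0.0, 0.155, 0.988, 0.0]
wrist_force: [-0.0, -0.7, 0.2]
finger_gap: 0.0274
grip_force: 40.2
clock: 5.62
tcp_pos: [0.5089, -0.2109, 0.1966]
orientation: [-0.0, 0.155, 0.988, 0.0]
wrist_force: [0.1, 0.2, 0.2]
finger_gap: 0.027
grip_force: 40.2
clock: 6.03
tcp_pos: [0.5332, -0.3264, 0.1965]
orientation: [-0.0, 0.155, 0.988, 0.0]
wrist_force: [0.6, -0.2, -0.2]
finger_gap: 0.027
grip_force: 40.2
clock: 6.45
tcp_pos: [0.5308, -0.3235, 0.1121]
orientation: [-0.004, 0.155, 0.988, 0.002]
wrist_force: [-1.1, 0.7, -1.1]
finger_gap: 0.0271
grip_force: 40.2
clock: 6.87
tcp_pos: [0.534, -0.3259, 0.1181]
orientation: [0.001, 0.155, 0.988, -0.001]
wrist_force: [0.1, -0.6, 0.5]
finger_gap: 0.0845
grip_force: 0.0
clock: 7.28
tcp_pos: [0.5333, -0.3254, 0.1167]
orientation: [-0.0, 0.155, 0.988, 0.0]
wrist_force: [-1.0, 0.3, -0.3]
finger_gap: 0.0854
grip_force: 0.0
clock: 7.7
tcp_pos: [0.5351, -0.3268, 0.2013]
orientation: [0.003, 0.155, 0.988, -0.002]
wrist_force: [1.1, -0.5, 1.9]
finger_gap: 0.0855
grip_force: 0.0
tcp [ 0.5351 -0.3268  0.2013] yaw 162.14 toolz [ 0.0055 -0.0043 -1.    ] t 7.7
shift cm [ 8.94 31.45  0.5 ] turn -0.774
```

View pics/w2.png

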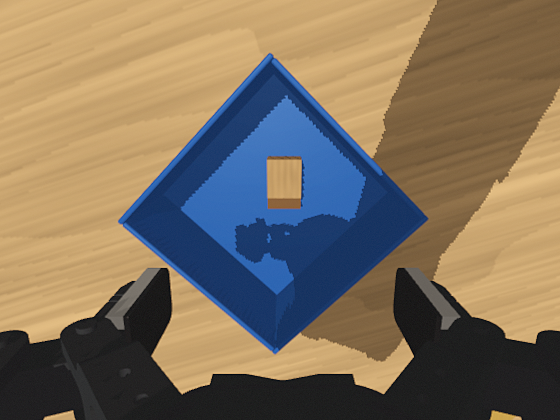

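Offcut A lies in the bin, at (285,180) in the wrist view. Next is offcut B.

```bash
python3 -m inch '[0.6,2.1,0,0,0.6,2.1,0,0,0.6,2.1,0,0,0.6,2.1,0,0,0.6,2.1,0,0]';python3 -m inch '[0.6,2.1,0,0,0.6,2.1,0,0,0.6,2.1,0,0,0.6,2.1,0,0,0.6,2.1,0,0]';python3 -m inch '[0.6,2.1,0.4,0,0.6,2.1,0.4,0,0.6,2.1,0.4,0,0.6,2.1,0,0,0.6,2.1,0,0]';python3 -m inch '[0,0,0,-0.11,0,0,0,-0.11,0,0,0,-0.11,0,0,0,-0.11,0,0,0,-0.11]';python3 -m inch '[0,0,0,-0.11,0,0,0,-0.11,0,0,0,0,0,0,0,0,0,0,0,0]'; python3 go.py .5465 0 .121 26.5; python3 -c "
from h import *
im,i=cam('wrist');save(im,'w3.png')
hsv=cv2.cvtColor(im,cv2.COLOR_RGB2HSV)
print(proj(i,[.5465,0,.129]))"
```

```text
clock: 8.22
tcp_pos: [0.5361, -0.215, 0.1949]
orientation: [-0.001, 0.155, 0.988, 0.001]
wrist_force: [-0.1, 0.8, 0.6]
finger_gap: 0.0853
grip_force: 0.0
clock: 8.63
tcp_pos: [0.5397, -0.1058, 0.1951]
orientation: [-0.001, 0.155, 0.988, 0.0]
wrist_force: [-0.2, 0.4, -0.1]
finger_gap: 0.0852
grip_force: 0.0
clock: 9.05
tcp_pos: [0.543, 0.0032, 0.1828]
orientation: [-0.002, 0.155, 0.988, 0.0]
wrist_force: [-0.3, -0.8, 0.2]
finger_gap: 0.0852
grip_force: 0.0
clock: 9.47
tcp_pos: [0.5433, 0.0023, 0.1831]
orientation: [-0.001, -0.122, 0.993, 0.0]
wrist_force: [-0.4, -1.2, -0.3]
finger_gap: 0.0854
grip_force: 0.0
clock: 9.88
tcp_pos: [0.5438, 0.0021, 0.1839]
orientation: [-0.001, -0.226, 0.974, 0.0]
wrist_force: [0.6, 0.6, -0.1]
finger_gap: 0.0854
grip_force: 0.0
tcp [0.5438 0.0021 0.1839] yaw -153.9 toolz [-1.5e-03  3.0e-04 -1.0e+00] t 9.8833
shift cm [-0.16 -0.31  6.29] turn -0.007
[277.36375414 242.10232714]
```

View pics/w3.png

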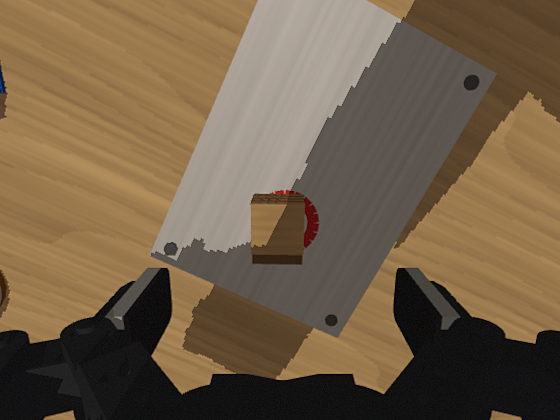

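The wrist view shows offcut B aligned at (277,232), where predicted, with the ring behind it.

```bash
python3 -m inch '[-0.15,-0.3,1.5,0,0,0,1.5,0,0,0,1.5,0,0,0,1.3,0,0,0,0.3,0]'; python3 -m inch '[0,0,0,0,0,0,0,0,0,0,0,0,0,0,0,0,0,0,0,0]' -1 40;python3 -m inch '[0,0,0,0,0,0,0,0,0,0,0,0,0,0,0,0,0,0,0,0]';python3 -m inch '[0,0,-0.5,0,0,0,-1.5,0,0,0,-2,0,0,0,-2,0,0,0,-1.5,0]';python3 -m inch '[0,0,0,0,0,0,0,0,0,0,0,0,0,0,0,0,0,0,0,0]'; python3 go.py .515 -.316 .195 26.5
```

```text
clock: 10.35
tcp_pos: [0.5454, 0.0001, 0.1214]
orientation: [-0.002, -0.226, 0.974, 0.001]
wrist_force: [-0.2, 0.1, -1.0]
finger_gap: 0.0854
grip_force: 0.0
clock: 10.77
tcp_pos: [0.5477, -0.0001, 0.1249]
orientation: [0.001, -0.227, 0.974, -0.0]
wrist_force: [-0.7, 0.2, 4.5]
finger_gap: 0.0271
grip_force: 39.1
clock: 11.18
tcp_pos: [0.5478, -0.0001, 0.1248]
orientation: [0.001, -0.227, 0.974, -0.0]
wrist_force: [-0.8, 1.0, 5.7]
finger_gap: 0.0269
grip_force: 40.3
clock: 11.6
tcp_pos: [0.547, -0.0, 0.2002]
orientation: [0.0, -0.227, 0.974, -0.0]
wrist_force: [-0.0, -0.3, -0.1]
finger_gap: 0.027
grip_force: 39.7
clock: 12.02
tcp_pos: [0.5462, 0.0001, 0.1975]
orientation: [-0.001, -0.227, 0.974, 0.0]
wrist_force: [0.7, 0.7, 0.2]
finger_gap: 0.0269
grip_force: 39.7
tcp [5.462e-01 1.000e-04 1.975e-01] yaw -153.75 toolz [-2.4e-03  4.0e-04 -1.0e+00] t 12.0167
shift cm [ 16.78 -26.97   0.24] turn -0.004
```

```bash
python3 -m inch '[1.12,-1.8,0,0,1.12,-1.8,0,0,1.12,-1.8,0,0,1.12,-1.8,0,0,1.12,-1.8,0,0]';python3 -m inch '[1.12,-1.8,0,0,1.12,-1.8,0,0,1.12,-1.8,0,0,1.12,-1.8,0,0,1.12,-1.8,0,0]';python3 -m inch '[1.12,-1.8,0,0,1.12,-1.8,0,0,1.12,-1.8,0,0,1.12,-1.8,0,0,1.12,-1.8,0,0]'; python3 -m inch '[0,0,2,0,0,0,2,0,0,0,2,0,0,0,1.8,0,0,0,0,0]';python3 -m inch '[0,0,0,0,0,0,0,0,0,0,0,0,0,0,0,0,0,0,0,0]' 1;python3 -m inch '[0,0,0,0,0,0,0,0,0,0,0,0,0,0,0,0,0,0,0,0]';python3 -m inch '[0,0,-2,0,0,0,-2,0,0,0,-3,0,0,0,-3,0,0,0,-2,0]';python3 -c "
from h import *
im,i=cam('top')
im2,_=cam('wrist')
def inf(i): return i
a=cv2.resize(im[205:310,225:325],None,fx=4,fy=4,interpolation=cv2.INTER_CUBIC)
c=np.zeros((420,800,3),np.uint8);c[:,:400]=a;c[:315,400:]=cv2.resize(im2,(420,315))[:,:400];save(c,'t4.png');save(im,'t4full.png')"
python3 go.py .504 .352 .26 159
```

```text
clock: 12.43
tcp_pos: [0.536, -0.1062, 0.1979]
orientation: [-0.001, -0.227, 0.974, 0.0]
wrist_force: [0.9, -0.2, -0.2]
finger_gap: 0.0267
grip_force: 39.7
clock: 12.85
tcp_pos: [0.5256, -0.2118, 0.1979]
orientation: [-0.001, -0.227, 0.974, 0.001]
wrist_force: [0.5, -0.3, 0.3]
finger_gap: 0.0267
grip_force: 39.7
clock: 13.27
tcp_pos: [0.5152, -0.3173, 0.1978]
orientation: [-0.0, -0.227, 0.974, 0.001]
wrist_force: [0.3, 0.8, 0.4]
finger_gap: 0.0269
grip_force: 39.7
clock: 13.68
tcp_pos: [0.5132, -0.3146, 0.1159]
orientation: [-0.003, -0.227, 0.974, 0.003]
wrist_force: [0.3, 0.5, -1.3]
finger_gap: 0.0267
grip_force: 39.7
clock: 14.1
tcp_pos: [0.5164, -0.3169, 0.122]
orientation: [0.001, -0.227, 0.974, -0.001]
wrist_force: [-0.1, -0.3, -0.4]
finger_gap: 0.0847
grip_force: 0.0
clock: 14.52
tcp_pos: [0.5157, -0.3164, 0.1208]
orientation: [0.0, -0.227, 0.974, 0.0]
wrist_force: [-0.5, -0.0, 0.2]
finger_gap: 0.085
grip_force: 0.0
clock: 14.93
tcp_pos: [0.5162, -0.3169, 0.2437]
orientation: [0.001, -0.227, 0.974, -0.001]
wrist_force: [1.4, 0.1, 0.1]
finger_gap: 0.0854
grip_force: 0.0
tcp [ 0.5174 -0.3178  0.2453] yaw -153.74 toolz [ 0.006  -0.0048 -1.    ] t 15.0333
shift cm [-28.43  60.65  -1.8 ] turn 0.825
```

View pics/t4.png

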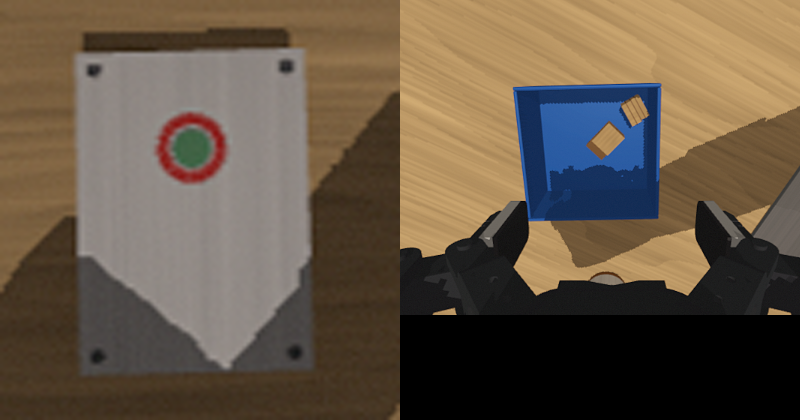

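Both offcuts are in the bin, and the ring at crop (191,147) is clear with the jar visible through it. I'll measure the ring from the top view, and from the wrist view on the way to the wand.

```bash
cat > ring.py <<'E'
from h import *
import sys
def ring(n):
    im,i=cam(n); hsv=cv2.cvtColor(im,cv2.COLOR_RGB2HSV)
    m=(((hsv[:,:,0]<8)|(hsv[:,:,0]>172))&(hsv[:,:,1]>130)&(hsv[:,:,2]>50)).astype(np.uint8)
    g=proj(i,[.542,.003,.104]); yy,xx=np.mgrid[:420,:560]; m[np.hypot(xx-g[0],yy-g[1])>(25 if n!='wrist' else 100)]=0
    cs=[c for c in cv2.findContours(m,0,1)[0] if len(c)>5]; c=max(cs,key=cv2.contourArea); e=cv2.fitEllipse(c)
    pts=np.array([onz(i,u,v,.104) for u,v in c[:,0,:]]); (cx,cy),r=cv2.minEnclosingCircle(pts[:,:2].astype(np.float32))
    print(n,np.round(e,2) if 0 else e,onz(i,*e[0],.104).round(4),'circ',cx,cy,r); return im
for n in sys.argv[1:]: ring(n)
E
python3 -m inch '[-1.14,2.43,-0.07,0,-1.14,2.43,-0.07,0,-1.14,2.43,-0.07,0,-1.14,2.43,-0.07,0,-1.14,2.43,-0.07,0]';python3 -m inch '[-1.14,2.43,-0.07,0,-1.14,2.43,-0.07,0,-1.14,2.43,-0.07,0,-1.14,2.43,-0.07,0,-1.14,2.43,-0.07,0]';python3 -m inch '[-1.14,2.43,-0.07,0,-1.14,2.43,-0.07,0,0,0,0,0,0,0,0,0,0,0,0,0]'; python3 -m inch '[0,0,0,0,0,0,0,0,0,0,0,0,0,0,0,0,0,0,0,0]'; python3 ring.py wrist top; python3 go.py .504 .352 .26 159
```

```text
clock: 15.45
tcp_pos: [0.5125, -0.181, 0.2431]
orientation: [-0.001, -0.227, 0.974, 0.001]
wrist_force: [0.8, -0.6, -0.3]
finger_gap: 0.0855
grip_force: 0.0
clock: 15.87
tcp_pos: [0.5098, -0.0468, 0.2468]
orientation: [-0.001, -0.227, 0.974, 0.0]
wrist_force: [1.0, -0.2, 0.1]
finger_gap: 0.0854
grip_force: 0.0
clock: 16.28
tcp_pos: [0.5092, 0.0053, 0.2485]
orientation: [-0.0, -0.227, 0.974, 0.0]
wrist_force: [-0.7, 0.1, 0.3]
finger_gap: 0.0859
grip_force: 0.0
clock: 16.7
tcp_pos: [0.5095, 0.005, 0.2491]
orientation: [0.0, -0.227, 0.974, 0.0]
wrist_force: [0.0, -0.7, 0.5]
finger_gap: 0.0855
grip_force: 0.0
wrist ((261.53558349609375, 234.20037841796875), (46.33110809326172, 48.99169921875), 95.26439666748047) [0.5416 0.0022 0.104 ] circ 0.5418753027915955 0.002162403194233775 0.01994863897562027
tcp [0.5095 0.0052 0.2492] yaw -153.78 toolz [ 1.e-04  1.e-04 -1.e+00] t 16.8
shift cm [-14.83  31.35  -1.08] turn 0.824Traceback (most recent call last):
  File "ring.py", line 10, in <module>
    for n in sys.argv[1:]: ring(n)
                           ~~~~^^^
  File "ring.py", line 7, in ring
    cs=[c for c in cv2.findContours(m,0,1)[0] if len(c)>5]; c=max(cs,key=cv2.contourArea); e=cv2.fitEllipse(c)
                                                              ~~~^^^^^^^^^^^^^^^^^^^^^^^^
ValueError: max() iterable argument is empty
```

```bash
python3 -m inch '[-1.06,2.24,-0.08,0,-1.06,2.24,-0.08,0,-1.06,2.24,-0.08,0,-1.06,2.24,-0.08,0,-1.06,2.24,-0.08,0]';python3 -m inch '[-1.06,2.24,-0.08,0,-1.06,2.24,-0.08,0,-1.06,2.24,-0.08,0,-1.06,2.24,-0.08,0,-1.06,2.24,-0.08,0]';python3 -m inch '[-1.06,2.24,-0.08,0,-1.06,2.24,-0.08,0,-1.06,2.24,-0.08,0,-1.06,2.24,-0.08,0,0,0,0,0.11]'; python3 -m inch '[0,0,0,0.11,0,0,0,0.11,0,0,0,0.11,0,0,0,0.11,0,0,0,0.11]';python3 -m inch '[0,0,0,0.11,0,0,0,0.054,0,0,0,0,0,0,0,0,0,0,0,0]'; python3 ring.py top; python3 go.py .504 .352 .26 159;python3 -c "
from h import *
im,i=cam('wrist');save(im,'w5.png'); print(proj(i,[.504,.352,.17]))"
```

```text
clock: 17.22
tcp_pos: [0.5074, 0.1304, 0.2533]
orientation: [0.0, -0.227, 0.974, 0.0]
wrist_force: [0.3, 0.7, 0.3]
finger_gap: 0.0855
grip_force: 0.0
clock: 17.63
tcp_pos: [0.5053, 0.2545, 0.2573]
orientation: [0.0, -0.227, 0.974, 0.0]
wrist_force: [0.1, -0.1, -1.1]
finger_gap: 0.0853
grip_force: 0.0
clock: 18.05
tcp_pos: [0.5035, 0.3563, 0.26]
orientation: [0.0, -0.175, 0.985, 0.001]
wrist_force: [-0.8, -0.6, -0.7]
finger_gap: 0.0856
grip_force: 0.0
clock: 18.47
tcp_pos: [0.5039, 0.3525, 0.2603]
orientation: [-0.0, 0.103, 0.995, -0.0]
wrist_force: [-0.4, 0.6, 0.6]
finger_gap: 0.0855
grip_force: 0.0
clock: 18.88
tcp_pos: [0.5038, 0.3524, 0.2603]
orientation: [-0.0, 0.181, 0.983, -0.0]
wrist_force: [-0.4, 0.0, 0.3]
finger_gap: 0.0855
grip_force: 0.0
top ((272.372314453125, 241.5133514404297), (15.702390670776367, 15.997184753417969), 175.7850341796875) [0.542  0.0038 0.104 ] circ 0.542030930519104 0.003506240900605917 0.019312098622322083
tcp [0.5038 0.3524 0.2604] yaw 159.11 toolz [-0.e+00  1.e-04 -1.e+00] t 18.9333
shift cm [-0.03 -0.03  0.04] turn 0.002
[282.08581435 220.33512882]
```

View pics/w5.png

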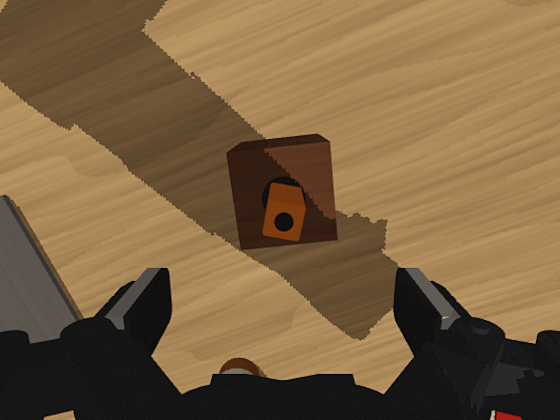

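The handle's top centre (the black button) is at (284,222), turned some 8° relative to the jaws. I'll zoom in to measure the yaw.

```bash
python3 -c "
from h import *
im=cv2.imread('pics/w5.png')[:,:,::-1]
save(cv2.resize(im[170:260,225:345],None,fx=6,fy=6,interpolation=cv2.INTER_CUBIC),'z5.png')"
```

```text
(no output)
```

View pics/z5.png

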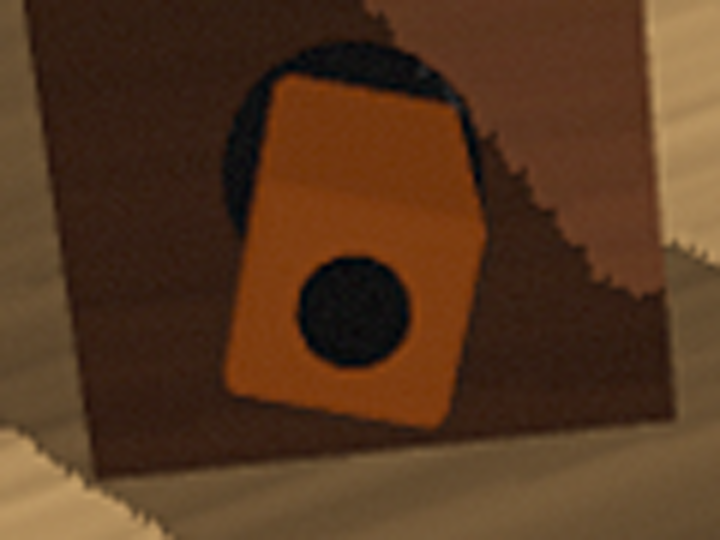

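The top face corners are at zoom (260,182), (486,232), (440,430), (226,390), with the button at (355,311).

```bash
python3 -c "
from h import *
i=eyes.camera_info('wrist');i['f']=210/np.tan(np.radians(i['fovy'])/2);i['R']=rot(i['orientation']);i['p']=np.array(i['xyz'])
Z=lambda u,v,z: onz(i,225+(u+.5)/6-.5,170+(v+.5)/6-.5,z)
c=np.array([Z(*p,.17) for p in [(260,182),(486,232),(440,430),(226,390)]]);print('btn',Z(355,311,.17),'ctr',c.mean(0))
for k in range(4): d=c[k]-c[k-1];print(np.degrees(np.arctan2(d[1],d[0])),np.linalg.norm(d))
r=np.array([Z(*p,.105) for p in [(20,-60),(672,420),(98,478)]]);d=r[1]-r[2];print('rest edge',np.degrees(np.arctan2(d[1],d[0])),np.linalg.norm(d))
print('btn-top est .504 .352')
"
```

```text
btn [0.50502651 0.35271772 0.17      ] ctr [0.50483481 0.35257486 0.17      ]
149.44529330146597 0.022693742474132503
56.211260524812964 0.02375119230153341
-32.72644268659937 0.02199712360073642
-122.12568965292054 0.02288839190920433
rest edge 75.17220024250143 0.07868904071179493
btn-top est .504 .352
```

```bash
python3 -m inch '[0,0,0,0.1,0,0,0,0.099,0,0,0,0,0,0,0,0,0,0,0,0]'; python3 go.py .505 .3526 .14 147.7
```

```text
clock: 19.4
tcp_pos: [0.5038, 0.3524, 0.2604]
orientation: [-0.0, 0.277, 0.961, 0.0]
wrist_force: [-0.5, -1.6, -0.6]
finger_gap: 0.0855
grip_force: 0.0
tcp [0.5038 0.3524 0.2604] yaw 147.79 toolz [ 0.e+00  1.e-04 -1.e+00] t 19.4
shift cm [-0.09  0.08 12.04] turn 0.002
```

```bash
python3 -m inch '[-0.09,0.08,1.5,0,0,0,2,0,0,0,2,0,0,0,2,0,0,0,1.5,0]';python3 -m inch '[0,0,1,0,0,0,1,0,0,0,0.7,0,0,0,0.34,0,0,0,0,0]';python3 -m inch '[0,0,0,0,0,0,0,0,0,0,0,0,0,0,0,0,0,0,0,0]'; python3 go.py .505 .3526 .14 147.7;python3 -m inch '[0,0,0,0,0,0,0,0,0,0,0,0,0,0,0,0,0,0,0,0]' -1 60;python3 -m inch '[0,0,0,0,0,0,0,0,0,0,0,0,0,0,0,0,0,0,0,0]';python3 -m inch '[0,0,0,0,0,0,0,0,0,0,0,0,0,0,0,0,0,0,0,0]'; python3 go.py .505 .3526 .14 147.7
```

```text
clock: 19.82
tcp_pos: [0.5045, 0.3523, 0.1687]
orientation: [-0.001, 0.278, 0.961, -0.0]
wrist_force: [0.3, 0.3, 0.4]
finger_gap: 0.0851
grip_force: 0.0
clock: 20.23
tcp_pos: [0.5049, 0.3525, 0.1395]
orientation: [-0.0, 0.278, 0.96, -0.0]
wrist_force: [-1.7, -0.6, -0.4]
finger_gap: 0.085
grip_force: 0.0
clock: 20.65
tcp_pos: [0.5053, 0.3527, 0.1405]
orientation: [0.0, 0.279, 0.96, 0.0]
wrist_force: [0.9, 0.4, -0.2]
finger_gap: 0.0855
grip_force: 0.0
tcp [0.5053 0.3527 0.1405] yaw 147.64 toolz [ 7.e-04  5.e-04 -1.e+00] t 20.65
shift cm [ 0.01 -0.03  0.05] turn -0.001
clock: 21.07
tcp_pos: [0.505, 0.3526, 0.14]
orientation: [-0.0, 0.279, 0.96, 0.0]
wrist_force: [-0.4, 0.0, -1.7]
finger_gap: 0.0256
grip_force: 0.0
clock: 21.48
tcp_pos: [0.5052, 0.3527, 0.1401]
orientation: [0.0, 0.279, 0.96, 0.0]
wrist_force: [-0.1, 0.5, -0.1]
finger_gap: 0.0234
grip_force: 59.1
clock: 21.9
tcp_pos: [0.5051, 0.3527, 0.1401]
orientation: [0.0, 0.279, 0.96, 0.0]
wrist_force: [1.3, 0.0, 1.7]
finger_gap: 0.0234
grip_force: 59.1
tcp [0.5051 0.3527 0.1401] yaw 147.64 toolz [ 3.e-04  2.e-04 -1.e+00] t 21.9
shift cm [ 0.01 -0.01  0.01] turn -0.001
```

```bash
python3 -m inch '[0,0,-0.5,0,0,0,-1,0,0,0,-1.5,0,0,0,-2,0,0,0,-2,0]';python3 -m inch '[0,0,-2,0,0,0,-2,0,0,0,-1.5,0,0,0,-1,0,0,0,-0.5,0]';python3 -m inch '[0,0,0,0,0,0,0,0,0,0,0,0,0,0,0,0,0,0,0,0]'; python3 go.py .542 .003 .28 147.6
```

```text
clock: 22.32
tcp_pos: [0.5045, 0.3523, 0.2108]
orientation: [-0.001, 0.279, 0.96, -0.0]
wrist_force: [0.4, 0.4, -0.7]
finger_gap: 0.0234
grip_force: 58.8
clock: 22.73
tcp_pos: [0.5054, 0.3528, 0.2822]
orientation: [0.001, 0.279, 0.96, 0.001]
wrist_force: [0.2, -0.1, -1.5]
finger_gap: 0.0234
grip_force: 58.8
clock: 23.15
tcp_pos: [0.5046, 0.3524, 0.279]
orientation: [-0.001, 0.279, 0.96, -0.001]
wrist_force: [-0.1, -0.7, -1.1]
finger_gap: 0.0232
grip_force: 58.8
tcp [0.5046 0.3524 0.279 ] yaw 147.64 toolz [-1.6e-03 -8.0e-04 -1.0e+00] t 23.15
shift cm [-21.86 -27.52  -0.08] turn 0.001
```

```bash
python3 -m inch '[-0.4,-0.5,0,0,-0.8,-1,0,0,-1.2,-1.5,0,0,-1.2,-1.5,0,0,-1.2,-1.5,0,0]';python3 -m inch '[-1.2,-1.5,0,0,-1.2,-1.5,0,0,-1.2,-1.5,0,0,-1.2,-1.5,0,0,-1.2,-1.5,0,0]';python3 -m inch '[-1.2,-1.5,0,0,-1.2,-1.5,0,0,-1.2,-1.5,0,0,-1.2,-1.5,0,0,-1.2,-1.5,0,0]';python3 -m inch '[-1.2,-1.5,0,0,-1.2,-1.5,0,0,-1.2,-1.5,0,0,-1.2,-1.5,0,0,-0.9,-1.2,0,0]';python3 -m inch '[-0.4,-0.5,0,0,0,0,0,0,0,0,0,0,0,0,0,0,0,0,0,0]';python3 -m inch '[0,0,0,0,0,0,0,0,0,0,0,0,0,0,0,0,0,0,0,0]'; python3 go.py .542 .003 .28 147.6; python3 -c "
from h import *
im,i=cam('side');im2,j=cam('wrist')
s=get_state();t=np.array(s['tcp_pos']);print(proj(i,t),proj(i,t-[0,0,.13]),proj(i,t-[0,0,.035]))
print('wrist tip',proj(j,t-[0,0,.13]))
u,v=proj(i,t-[0,0,.09]);u=int(u);v=int(v)
c=np.zeros((480,800,3),np.uint8)
a=cv2.resize(im[v-60:v+60,u-50:u+50],(400,480),interpolation=cv2.INTER_CUBIC);c[:,:400]=a;print(u-50,v-60)
c[:,400:]=cv2.resize(im2[180:420,180:380],(400,480),interpolation=cv2.INTER_CUBIC);save(c,'s6.png');save(im,'s6f.png');save(im2,'w6f.png')"
```

```text
clock: 23.57
tcp_pos: [0.5134, 0.2745, 0.2799]
orientation: [0.0, 0.279, 0.96, -0.0]
wrist_force: [-0.4, 0.2, -1.8]
finger_gap: 0.0238
grip_force: 58.8
clock: 23.98
tcp_pos: [0.5238, 0.1787, 0.2801]
orientation: [0.0, 0.279, 0.96, -0.0]
wrist_force: [0.9, -0.3, -0.9]
finger_gap: 0.0231
grip_force: 58.8
clock: 24.4
tcp_pos: [0.5341, 0.0833, 0.2801]
orientation: [0.0, 0.279, 0.96, -0.0]
wrist_force: [0.5, -0.5, -0.9]
finger_gap: 0.0232
grip_force: 58.8
clock: 24.82
tcp_pos: [0.5437, -0.0084, 0.28]
orientation: [0.0, 0.279, 0.96, -0.0]
wrist_force: [-0.3, -0.5, -1.3]
finger_gap: 0.0232
grip_force: 58.8
clock: 25.23
tcp_pos: [0.5446, -0.0116, 0.28]
orientation: [-0.0, 0.278, 0.961, 0.0]
wrist_force: [-0.2, -0.1, -0.8]
finger_gap: 0.0233
grip_force: 58.8
clock: 25.65
tcp_pos: [0.5449, -0.0122, 0.28]
orientation: [0.0, 0.278, 0.96, 0.0]
wrist_force: [-0.2, -0.2, -1.5]
finger_gap: 0.0235
grip_force: 58.8
tcp [ 0.5449 -0.0122  0.28  ] yaw 147.66 toolz [ 1.e-04  1.e-04 -1.e+00] t 25.65
shift cm [ 1.05  1.13 -0.  ] turn 0.001
[322.54303607 138.40310437] [316.88628202 196.1023069 ] [320.89283846 155.2352107 ]
wrist tip [282.38349308 204.39393159]
268 119
```

View pics/s6.png

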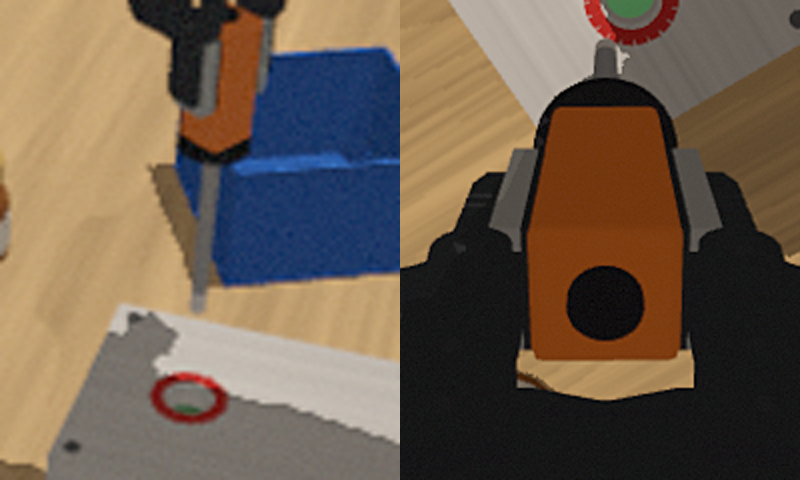

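The side view shows the wand upright with its tip at about (317,197), within a pixel of the prediction. The wrist view shows the tip at (282,200), with the ring partly visible behind it. I'll centre on the ring with the tip about 10 mm above the deck.

```bash
python3 ring.py side; python3 -m inch '[0.25,0.28,0,0,0.4,0.4,0,0,0.4,0.45,0,0,0,0,0.5,0,0,0,1,0]'; python3 -m inch '[0,0,1,0,0,0,0.6,0,0,0,0.3,0,0,0,0,0,0,0,0,0]'; python3 -m inch '[0,0,0,0,0,0,0,0,0,0,0,0,0,0,0,0,0,0,0,0]'; python3 go.py .542 .003 .246 147.6; python3 ring.py side; python3 -c "
from h import *
im,i=cam('side');im2,j=cam('wrist')
s=get_state();t=np.array(s['tcp_pos']);tip=t-[0,0,.13];print('pred tip side',proj(i,tip),'wrist',proj(j,tip))
G=np.array([.542,.003,.104]);print('pred guide side',proj(i,G),'wrist',proj(j,G))
u,v=proj(i,tip);u=int(u);v=int(v)
c=np.zeros((480,800,3),np.uint8)
c[:,:400]=cv2.resize(im[v-40:v+40,u-33:u+34],(400,480),interpolation=cv2.INTER_CUBIC);print(u-33,v-40)
c[:,400:]=cv2.resize(im2[150:270,232:332],(400,480),interpolation=cv2.INTER_CUBIC);save(c,'s7.png');save(im,'s7f.png');save(im2,'w7f.png')"
```

```text
side ((314.6977233886719, 218.12908935546875), (11.438194274902344, 17.87364387512207), 98.03895568847656) [0.5423 0.0017 0.104 ] circ 0.5425848364830017 0.001223877421580255 0.019366178661584854
clock: 26.22
tcp_pos: [0.5426, 0.0033, 0.2657]
orientation: [0.001, 0.278, 0.961, 0.0]
wrist_force: [0.7, -0.0, -1.6]
finger_gap: 0.0232
grip_force: 58.9
clock: 26.63
tcp_pos: [0.5419, 0.0027, 0.2457]
orientation: [-0.0, 0.279, 0.96, 0.0]
wrist_force: [0.5, -0.4, -1.7]
finger_gap: 0.0236
grip_force: 58.9
clock: 27.05
tcp_pos: [0.5422, 0.0028, 0.2462]
orientation: [0.0, 0.279, 0.96, 0.0]
wrist_force: [-0.4, 0.8, -0.8]
finger_gap: 0.0232
grip_force: 58.9
tcp [0.5422 0.0028 0.2462] yaw 147.64 toolz [ 5.e-04  0.e+00 -1.e+00] t 27.05
shift cm [0.03 0.01 0.02] turn 0.001
side ((314.6912536621094, 218.03265380859375), (10.968677520751953, 16.842073440551758), 98.48934173583984) [0.5423 0.0014 0.104 ] circ 0.5425984263420105 0.000872512930072844 0.01966216415166855
pred tip side [315.10842936 213.98063888] wrist [282.41820289 204.23998752]
pred guide side [314.65692449 218.56127245] wrist [282.62939874 200.17195308]
282 173
```

View pics/s7.png

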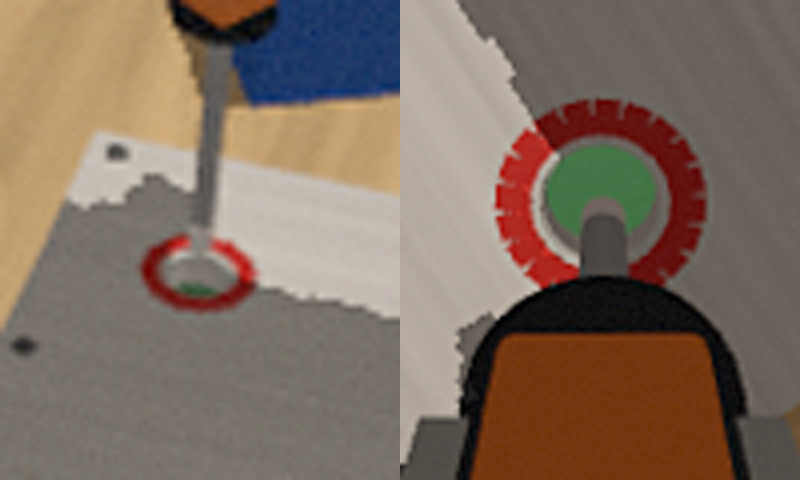

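The tip sits in front of the ring's centre in both views, with an offset below about 1 mm (ring centre (600,198) and tip column 603 in the wrist crop). The hole leaves 7 mm all round, so I'm lowering slowly.

```bash
python3 -m inch '[0,0,0.2,0,0,0,0.4,0,0,0,0.5,0,0,0,0.5,0,0,0,0.5,0]'; python3 -m inch '[0,0,0.5,0,0,0,0.5,0,0,0,0.5,0,0,0,0.5,0,0,0,0.5,0]';  python3 -m inch '[0,0,0.5,0,0,0,0.5,0,0,0,0.5,0,0,0,0.5,0,0,0,0.3,0]'; python3 -m inch '[0,0,0.2,0,0,0,0.1,0,0,0,0,0,0,0,0,0,0,0,0,0]';python3 -m inch '[0,0,0,0,0,0,0,0,0,0,0,0,0,0,0,0,0,0,0,0]'; python3 go.py .542 .0025 .174 147.6; python3 ring.py side;python3 -c "
from h import *
im,i=cam('side');im2,j=cam('wrist')
s=get_state();t=np.array(s['tcp_pos']);o=t-[0,0,.035];print('pred collar underside centre side',proj(i,o),'axis at deck',proj(i,[t[0],t[1],.104]),proj(j,[t[0],t[1],.104]))
c=np.zeros((480,800,3),np.uint8)
c[:,:400]=cv2.resize(im[170:250,281:348],(400,480),interpolation=cv2.INTER_CUBIC)
c[:,400:]=cv2.resize(im2[150:270,232:332],(400,480),interpolation=cv2.INTER_CUBIC);save(c,'s8.png')"
```

```text
clock: 27.62
tcp_pos: [0.5418, 0.0028, 0.2242]
orientation: [-0.0, 0.279, 0.96, 0.0]
wrist_force: [0.0, -0.4, -1.5]
finger_gap: 0.0229
grip_force: 58.9
clock: 28.03
tcp_pos: [0.542, 0.0028, 0.1994]
orientation: [-0.0, 0.279, 0.96, 0.0]
wrist_force: [1.0, -0.4, -1.5]
finger_gap: 0.0236
grip_force: 58.9
clock: 28.45
tcp_pos: [0.5418, 0.0028, 0.1762]
orientation: [-0.0, 0.279, 0.96, 0.0]
wrist_force: [-1.1, 0.6, -0.8]
finger_gap: 0.0233
grip_force: 58.9
clock: 28.87
tcp_pos: [0.5423, 0.0027, 0.1743]
orientation: [0.0, 0.279, 0.96, 0.0]
wrist_force: [-0.6, -0.6, -1.1]
finger_gap: 0.0233
grip_force: 58.9
clock: 29.28
tcp_pos: [0.542, 0.0028, 0.174]
orientation: [0.0, 0.279, 0.96, 0.0]
wrist_force: [-0.3, -0.1, -1.9]
finger_gap: 0.0234
grip_force: 58.9
tcp [0.542  0.0028 0.174 ] yaw 147.64 toolz [ 1.e-04  1.e-04 -1.e+00] t 29.2833
shift cm [-0.01 -0.03  0.  ] turn 0.001
side ((314.7647399902344, 218.0381622314453), (10.974676132202148, 16.933204650878906), 97.3971176147461) [0.5422 0.0013 0.104 ] circ 0.5425113439559937 0.001129640033468604 0.01940121129155159
pred collar underside centre side [315.97439919 205.15786824] axis at deck [314.66759937 218.49412251] [282.50092696 230.00947404]
```

View pics/s8.png

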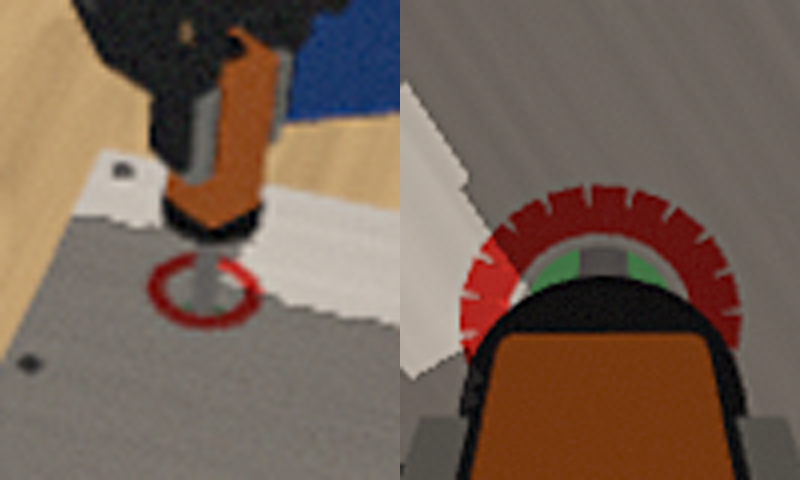

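The rod stands upright through the ring's centre in both views, with no contact force. Handing in.

```bash
python3 -m inch '[0,0,0,0,0,0,0,0,0,0,0,0,0,0,0,0,0,0,0,0]'; python3 -c "
from workcell import env; print(env.hand_in())"
```

```text
clock: 29.85
tcp_pos: [0.542, 0.0028, 0.174]
orientation: [0.0, 0.279, 0.96, 0.0]
wrist_force: [0.4, 0.5, -2.6]
finger_gap: 0.0231
grip_force: 58.9
the job is handed in; nothing more can be done
None
```

I handed the job in at about 30 s: both offcuts are in the bin, and the wand is held upright and still, centred in the guide hole within about 1–2 mm, with its tip about 60 mm below the deck (worked out from the arm pose). No contact showed in the force readings, and the verdict was not shown to me.

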